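Trace the cover's front joint, then lift the cover and hold it level

ROBOT

A 6-joint arm with a two-finger parallel gripper is mounted at the origin on a cart in front of the work surface, level with it; the furniture and walls round the work are solid. World frame = base frame: x ahead of the robot, y to its left, z up, the work surface at z = 0. Lengths are in m, angles in degrees, forces in N, time in s.
With the tool pointing down it reaches from about 0.375 to 0.9 m from the base axis. Payload 3.1 kg.
Tool frame: the origin (TCP) lies on the centre line of the jaws, within the pads' length; the fingertips stand 17 mm ahead of it and the grasp point (between the pads) lies 2 mm behind it; z points along the fingers, y is the line along which they close (so a half turn about z gives the same grasp; the last joint's range is limited). The gripper opens to 87 mm and grips with 3 to 60 N. Pads are 19 mm wide; open, the fingers measure 117 mm over their backs; the gripper's body (75 mm by 190 mm) begins 51 mm behind the grasp point.
Start: joints at [62.939, 30.224, 82.088, -0, 67.689, -10.227], TCP at [0.181, 0.598, 0.24] pointing down, gripper open.
Joint ranges: [-176.69, 176.69], [-43.24, 126.21], [12.49, 139.97], [-82, 262], [0, 151.66], [-163.58, 163.58]. Speed limits (degrees/s): [159.86, 159.86, 180, 180, 180, 180].

INTERFACE

Orientations are given as a 3x3 rotation matrix whose columns are the frame's x, y, z axes.
In Python, from rig import bot, imaging, finder gives the robot as it stands. The module is installed in compiled form; this text tells all that it offers.
- The arm moves only by the tool play_rows, never from a script. Its argument "motion" is a list that holds one entry, the list of rows, each a list of 6 numbers: the shift along the tool's x, y, z in parts of the range, where 1.0 means 0.75 m, then the turn, a rotation vector about the tool's x, y, z in shares of 60 degrees (1.0 is 60 degrees). In form: [[[dx, dy, dz, wx, wy, wz], ...]]. A call has 1 to 8 rows; each row is the pose to reach, as a shift and turn from the pose commanded when the call began, along the tool's axes at that moment; what a row does not reach only later rows make up. A row lasts 1/12 s, in which the tool goes at most 41.7 mm and 7.16 degrees, less where a joint would pass 70% of its speed; a pose out of reach is approached as far as the arm can. No shift or turn number may pass 1 either way. A call with a gripper value outside its range is refused whole. "fingers" is the finger opening in m, from 0 to 0.087, set as the call begins (left out, the last holds). The fingers move at their own pace and stop on an object; the grip force is fixed at half the most. Time passes only in rows, so rows that repeat a pose let the fingers close. It gives the time, the measured TCP pose, the force, the opening and the grip force at its end, in the units of the state.
- bot.read_state(): the state, without advancing time (a new reading comes with each control period).
- imaging.capture(name): name is "side" or "top"; returns a dict with "frame" (400x640x3 uint8, red, green, blue), "camera_matrix" (3x3 intrinsics, pixels), "R" (3x3) and "t" (3): a world point X has camera coordinates R X + t. Camera axes: x right, y down, z forward; pixel columns grow to the right and rows downward; lengths in m; the calibration is good to about 2 mm. A picture is of the moment at which its call begins. There is no depth.
- bot.hand_in(): hands the job in; it is judged then, once.
Trained networks look in the newest picture that a camera, given by its name, has taken for a name from the list of things; names that differ only in an ending like _2 or _b are one class to them, and where a whole thing is asked for, a point or a joint stands for the part that bears it (a point fixed in the world has none). Each returns a list of dicts, best first, with "confidence" (0 to 1); they miss things now and then, are a little off and sometimes report something else, mostly with a low value. They report only what shows in the picture. A call takes as long as a camera call.
- finder.recognise(camera, name): "at" ([x, y, z] in m, in world coordinates, good to about 4 mm: the middle of the surface that is visible of it).
- finder.outline_of(camera, name): "pixels" (400x640 bool, what is visible of it).
The state is a dict: "time_s": time; "joint_positions": joint angles; "qvel": joint speeds; "tau": joint torques, N m; "position": TCP position; "tcp_rot": TCP orientation; "force": force on the tool from outside, world axes, zero at the start; "moment": the same for the moment, N m; "opening": opening from 0.0 (shut) to 1.0 (fully open); "grasp_force": force on a finger pad.
Only numpy, scipy, OpenCV 4.12 (cv2) and the standard library are available. Lean on these libraries where they do the work, as an engineer would, in place of code of your own. Each camera call takes 0.05 s, during which the arm holds its last target. There are 200 camera calls.

TASK

The cover of the blue parts box must come out without jamming: take the orange scriber from its stand, put its point down into the joint in front of the cover at the end with the red mark, and guide it slowly (always under 10 cm/s) along that joint to the other end to make sure it is clear. Put the scriber back in its stand, standing upright with its collar down on the block, and let go of it; then take the cover by its handle and lift it straight up over the box, level, to at least 8 cm above its seat. Finish while still holding it there, steady and level; leave the other things on the bench alone.

Things in the scene. Friction and masses are not known exactly. Their poses are not given: they have to be found in the camera images.
- parts_box: blue box fixed to the bench, 140 (x) x 190 (y) x 60 high; origin under its centre, z up, -x its front (robot side). Walls 8 thick; the cover lies flush on a ledge 48 above the origin. An open joint 10 wide, 12 deep runs round the cover inside the rim; the front joint has its centre line at x = -57, y = +82 to -82. A red mark (8 x 16) on the front rim marks the +y (left) end.
- seam_start (a point): middle of the front joint's width, at rim height (z = 60 in the box frame), at the red-mark end (box frame x = -57, y = +65); axes as the box's. The point counts as in the joint when it is 3 to 20 mm below this height.
- seam_end (a point): the same at the other end of the front joint (box frame x = -57, y = -65), 130 mm from seam_start.
- cover: loose flat aluminium cover of the box, 104 (x) x 154 (y) x 12 thick, 0.35 kg; origin at the centre of the plate's underside (48 above the box's origin when seated), axes as the box's when seated. A skirt 84 x 134 reaches 5 below it with 2 play each way in the ledge. On top a black bar handle.
- cover_handle (a point): centre of the cover's handle bar, 47 above the cover's origin. The bar is 12 wide (x) x 12 high, 90 long (along the cover's y), on two posts at y = +-40 (10 wide); 70 free between the posts, 29 free between plate and bar.
- scriber: loose upright scriber, 126 long, 0.06 kg; origin at its point, z along it towards the grip. Steel needle (3 diameter at the point, widening to 8 at 14 and above), dark collar 24 diameter at 60 to 66, round orange grip 18 diameter at 66 to 126. At the start it stands in the stand, collar on the block, point 60 below the block's top.
- scriber_stand: fixed wooden block 60 x 60 x 70 high with a hole 15 diameter and 66 deep in the middle of its top; origin at the centre of its underside.
- stand_mouth (a point): centre of the hole's mouth, on top of the block (70 above the bench), z up.
- tape_black: roll of black tape 65 diameter x 19, loose bystander, origin under its centre.
- chisel: wood-handled chisel 29 x 255 x 27, loose bystander, origin under its centre.
- offcut_b: pine offcut 60 x 90 x 19, loose bystander, origin under its centre.

How it is judged (in metres and radians):
On the way, in this order (a step that is already met when the one before it is completed fails the run):
1. the scriber's point is down in the front joint at the red-mark end (x of scriber in the frame of parts_box between -0.064 and -0.05 m and z of scriber in the frame of parts_box between 0.04 and 0.057 m and y of scriber in the frame of parts_box between 0.055 and 0.09 m and z of cover in the frame of parts_box below 0.054 m), for 0.1 s.
2. it passes a quarter of the way along, still in the joint (x of scriber in the frame of parts_box between -0.064 and -0.05 m and z of scriber in the frame of parts_box between 0.04 and 0.057 m and y of scriber in the frame of parts_box between 0.02 and 0.045 m and z of cover in the frame of parts_box below 0.054 m), for 0.1 s.
3. it passes the middle, still in the joint (x of scriber in the frame of parts_box between -0.064 and -0.05 m and z of scriber in the frame of parts_box between 0.04 and 0.057 m and y of scriber in the frame of parts_box between -0.0125 and 0.0125 m and z of cover in the frame of parts_box below 0.054 m), for 0.1 s.
4. it passes three quarters, still in the joint (x of scriber in the frame of parts_box between -0.064 and -0.05 m and z of scriber in the frame of parts_box between 0.04 and 0.057 m and y of scriber in the frame of parts_box between -0.045 and -0.02 m and z of cover in the frame of parts_box below 0.054 m), for 0.1 s.
5. it reaches the other end, still in the joint (x of scriber in the frame of parts_box between -0.064 and -0.05 m and z of scriber in the frame of parts_box between 0.04 and 0.057 m and y of scriber in the frame of parts_box between -0.09 and -0.055 m and z of cover in the frame of parts_box below 0.054 m), for 0.1 s.
6. the scriber stands in its stand again, collar down on the block, and is let go (horizontal distance between scriber and stand_mouth below 0.01 m and z of scriber in the frame of stand_mouth below -0.054 m and angle between scriber's own z axis and vertical below 0.15 rad and contact force between the fingers and scriber below 0.1 N), for 0.2 s.
At the end, for the whole second after the job is handed in: the fingers hold the cover at least 80 mm above its seat, within 50 mm sideways of the box's centre, level within 0.09 rad (5 degrees) and still (under 0.03 m/s), clear of the box; the scriber stands in its stand, its collar within 6 mm of the block's top, upright within 0.15 rad, let go (all of step 6 and z of cover in the frame of parts_box above 0.128 m and horizontal distance between cover and parts_box below 0.05 m and angle between cover's own z axis and vertical below 0.09 rad and linear speed of cover below 0.03 m/s and angular speed of cover below 0.15 rad/s and contact force between the fingers and cover above 3 N and contact force between cover and parts_box below 0.05 N); the arm keeps its last pose, push and grip.
It fails at once if the scriber moves faster than 0.10 m/s while its point is in the front joint (x of scriber in the frame of parts_box between -0.064 and -0.05 m and z of scriber in the frame of parts_box between 0.04 and 0.057 m and y of scriber in the frame of parts_box between -0.085 and 0.085 m and z of cover in the frame of parts_box below 0.054 m and linear speed of scriber above 0.1 m/s).
It fails at once if the cover is lifted while the scriber is out of its stand (z of cover in the frame of parts_box above 0.07 m and distance between scriber and stand_mouth above 0.085 m).
It fails at once if the cover is tipped more than 0.25 rad (angle between cover's own z axis and vertical above 0.25 rad).
It fails at once if a loose bystander (chisel, black tape, offcut) is pushed more than 30 mm (distance of any of chisel, tape_black, offcut_b from where it was at the start of the episode above 0.03 m).
It also fails if it takes over 61 s, if anything falls off the work surface, if the arm or the gripper's body presses on something with over 40 N, if the wrist force passes 120 N, or if a joint passes its speed limit or range.

## Working session

There is one attempt and no reset: what is moved stays moved. The work goes in short steps, Python scripts to look and compute and a tool call to move; the robot and the scene stay as the last step left them, time stands still between calls to the robot, and variables do not carry over. Pictures are saved under pics/ and viewed, at most 10 in all, crops included, and the job is handed in when it is done.

Besides the shell and the picture viewer there is one more tool, called after ">>>" as name([rows], argument=value, ...), one row to a line, values as JSON. play_rows: Moves the arm, as the interface text tells. Its arguments: {"type":"object","properties":{"motion":{"type":"array"},"fingers":{"type":"number"}},"required":["motion"]}

```bash
mkdir -p pics
cat > h.py <<'E'
import numpy as np, cv2
from rig import bot, imaging, finder
def cap(n,save=None):
    d=imaging.capture(n)
    if save: cv2.imwrite('pics/'+save,cv2.cvtColor(d['frame'],cv2.COLOR_RGB2BGR))
    return d
def proj(d,X):
    c=np.asarray(d['R'])@np.asarray(X,float)+np.asarray(d['t']); p=np.asarray(d['camera_matrix'])@c; return p[:2]/p[2]
def tri(ds,uvs):
    A=[];
    for d,(u,v) in zip(ds,uvs):
        P=np.asarray(d['camera_matrix'])@np.c_[d['R'],d['t']]; A+=[u*P[2]-P[0],v*P[2]-P[1]]
    X=np.linalg.svd(np.array(A))[2][-1]; return X[:3]/X[3]
def onz(d,uv,z):
    K=np.asarray(d['camera_matrix']);R=np.asarray(d['R']);t=np.asarray(d['t'])
    r=R.T@np.linalg.solve(K,[uv[0],uv[1],1]); c=-R.T@t; return c+r*(z-c[2])/r[2]
E
python3 - <<'E'
from h import *
np.set_printoptions(precision=4,suppress=True)
s=bot.read_state(); print(s['time_s'],s['position'],np.array(s['tcp_rot']),s['opening'])
for n in ('top','side'):
    d=cap(n,n+'1.png'); print(n,-np.asarray(d['R']).T@d['t'])
    for k in ['parts_box','cover','cover_handle','scriber','scriber_stand','tape_black','chisel','offcut_b']:
        r=finder.recognise(n,k)[:1]; print(k,[(np.array(q['at']),round(q['confidence'],2)) for q in r])
E
```

```text
0.0 [0.1807 0.5976 0.2386] [[-0.9572  0.2896 -0.001 ]
 [ 0.2896  0.9572 -0.0019]
 [ 0.0004 -0.0021 -1.    ]] 1.0013443598532683
top [0.3969 0.1387 1.1451]
parts_box [(array([0.5023, 0.1129, 0.0505]), 0.62)]
cover [(array([0.4995, 0.1167, 0.0555]), 0.87)]
cover_handle [(array([0.4982, 0.1157, 0.0608]), 0.86)]
scriber [(array([0.3684, 0.3146, 0.1243]), 0.57)]
scriber_stand [(array([0.3727, 0.3162, 0.0718]), 0.93)]
tape_black [(array([0.4767, 0.4383, 0.0185]), 0.94)]
chisel [(array([0.6586, 0.2629, 0.0151]), 0.73)]
offcut_b [(array([ 0.5702, -0.1481,  0.0124]), 0.6)]
side [ 0.2477 -0.509   0.5379]
parts_box [(array([0.4712, 0.0537, 0.0412]), 0.93)]
cover [(array([0.4932, 0.0981, 0.0612]), 0.7)]
cover_handle []
scriber [(array([0.3701, 0.3119, 0.1011]), 0.47)]
scriber_stand [(array([0.3634, 0.302 , 0.0427]), 0.91)]
tape_black [(array([0.4733, 0.4222, 0.0146]), 0.84)]
chisel [(array([0.6708, 0.2386, 0.0101]), 0.79)]
offcut_b [(array([ 0.5662, -0.1618,  0.0112]), 0.61)]
```

View pics/top1.png

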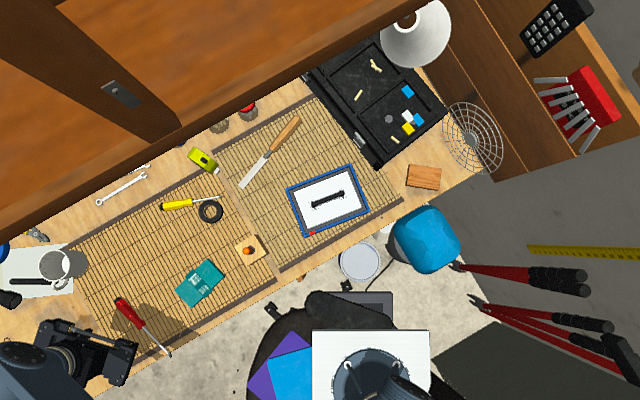

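View pics/side1.png

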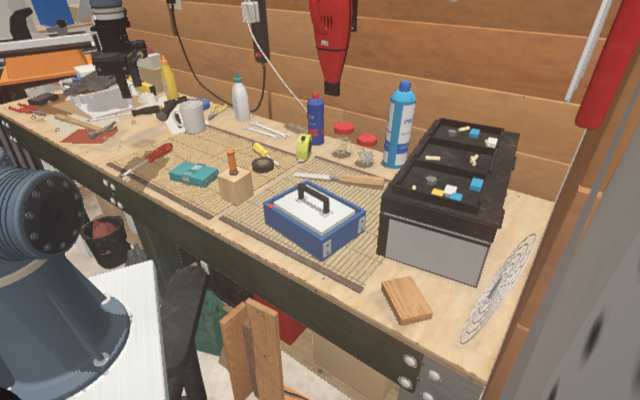

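The top view shows the box with corners near (286,187), (353,164), (369,213) and (303,237), and the red mark at (312,233). The stand and scriber are at (249,250), the tape at (210,212), the chisel at (268,155) and the offcut at (424,176). The side view agrees: scriber at (232,161), box at (315,217). Next I'll fit the silhouettes in both views.

```bash
cat > fit.py <<'E'
from h import *
from scipy.optimize import minimize
np.set_printoptions(precision=4,suppress=True)
def corners(sx,sy,z0,z1): return np.array([[a*sx/2,b*sy/2,z] for a in(-1,1) for b in(-1,1) for z in(z0,z1)])
def W(p,P):
    c,s=np.cos(p[2]),np.sin(p[2]); return np.c_[p[0]+c*P[:,0]-s*P[:,1],p[1]+s*P[:,0]+c*P[:,1],P[:,2]+(p[3] if len(p)>3 else 0)]
def sil(d,P,S=8):
    h=cv2.convexHull(np.array([proj(d,x) for x in P],np.float32))[:,0]
    m=np.zeros((400,640),np.uint8); cv2.fillConvexPoly(m,np.round(h*16).astype(np.int32),255,cv2.LINE_AA,4); return m/255.
def fit(ds,ms,C,p0):
    f=lambda p:sum(np.abs(sil(d,W(p,C))-m).sum() for d,m in zip(ds,ms))
    s=np.eye(len(p0))*0.006; s[2,2]=.08
    r=minimize(f,p0,method='Nelder-Mead',options=dict(initial_simplex=np.vstack([p0,p0+s]),xatol=1e-5,fatol=.01,maxiter=600)); return r.x,r.fun
E
python3 - <<'E'
from fit import *
ds=[];M={}
for n in('top','side'):
    d=cap(n);ds.append(d)
    for k in('parts_box','cover','scriber_stand','scriber'):
        o=finder.outline_of(n,k); m=o[0]['pixels'] if o else np.zeros((400,640),bool)
        M[n,k]=m; ys,xs=np.where(m); print(n,k,m.sum(),xs.min(),xs.max(),ys.min(),ys.max())
def fill(m):
    c,_=cv2.findContours(m.astype(np.uint8),cv2.RETR_EXTERNAL,cv2.CHAIN_APPROX_NONE); o=np.zeros(m.shape,np.uint8)
    h=cv2.convexHull(np.vstack(c)); cv2.fillConvexPoly(o,h,1); return o.astype(float)
# hsv-based
for n,d in zip(('top','side'),ds):
    H=cv2.cvtColor(d['frame'],cv2.COLOR_RGB2HSV); 
    near=cv2.dilate(M[n,'parts_box'].astype(np.uint8),np.ones((5,5)))>0
    b=(H[...,0]>100)&(H[...,0]<130)&(H[...,1]>120)&near; M[n,'blue']=b
    org=(H[...,0]<16)&(H[...,1]>170)&(cv2.dilate(M[n,'scriber'].astype(np.uint8),np.ones((5,5)))>0); M[n,'org']=org; print(n,b.sum(),org.sum(),np.argwhere(org).mean(0)[::-1])
Cb=corners(.14,.19,0,.06); p0=np.array([.495,.11,.15])
B=[fill(M[n,'blue']) for n in('top','side')]
for s in ([0],[1],[0,1]):
    print('box',s,fit([ds[i] for i in s],[B[i] for i in s],Cb,p0))
S=[fill(M[n,'scriber_stand']|M[n,'scriber']*0) for n in('top','side')]
Cs=corners(.06,.06,0,.07)
print('stand',fit(ds[:1],[S[0]],Cs,np.array([.37,.315,.15])))
# scriber grip: axis line z .07+.006...+.066
org=[fill(M[n,'org']) for n in('top','side')]
Cg=np.array([[.009*np.cos(a),.009*np.sin(a),z] for a in np.arange(0,6.28,.4) for z in(.076,.136)])
print('grip',fit(ds,org,Cg,np.array([.37,.315,0.])),fit(ds[:1],org[:1],Cg,np.array([.37,.315,0.])),fit(ds[1:],org[1:],Cg,np.array([.37,.315,0.])))
print('griptop z free',fit(ds,org,Cg,np.array([.37,.315,0.,0.])))
print('box z free',fit(ds,B,Cb,np.array([.495,.11,.15,0.])))
r=cv2.resize(ds[0]['frame'][140:270,225:385],None,fx=5,fy=4.6,interpolation=cv2.INTER_CUBIC)[...,::-1]; 
p=fit(ds,B,Cb,p0)[0]
a=ds[0]['frame'][150:270,230:380].copy();a=cv2.resize(a,None,fx=5,fy=5,interpolation=cv2.INTER_CUBIC)
def dl(P,col):
    q=[proj(ds[0],x) for x in W(p,np.array(P))]; q=[((x-np.array([230,150])+.5)*5).astype(int) for x in q]
    cv2.polylines(a,[np.array(q)],True,col,1)
dl([[i*.07,j*.095,.06] for i,j in((-1,-1),(-1,1),(1,1),(1,-1))],(255,255,0))
dl([[-.057,.065,.06],[-.057,-.065,.06]],(255,0,0)); dl([[i*.052,j*.077,.06] for i,j in((-1,-1),(-1,1),(1,1),(1,-1))],(0,255,0))
cv2.imwrite('pics/c1.png',a[...,::-1])
E
```

```text
top parts_box 1519 285 369 163 236
top cover 2345 294 360 172 228
top scriber_stand 644 235 267 233 265
top scriber 84 243 253 246 254
side parts_box 2962 263 365 180 261
side cover 2151 275 354 184 235
side scriber_stand 957 218 252 169 204
side scriber 167 227 237 150 174
top 689 41 [248.0732 250.439 ]
side 0 0 [nan nan]<stdin>:16: RuntimeWarning: Mean of empty slice.
  ret = um.true_divide(
Traceback (most recent call last):
ValueError: need at least one array to concatenate
```

Run:
```python
from fit import *
import pickle
ds={};M={}
for n in('top','side'):
    ds[n]=cap(n)
    for k in('parts_box','cover','scriber_stand','scriber'):
        M[n,k]=finder.outline_of(n,k)[0]['pixels']
pickle.dump((ds,M),open('d.pkl','wb'))
for n in ds:
  H=cv2.cvtColor(np.ascontiguousarray(ds[n]['frame']),cv2.COLOR_RGB2HSV)
  for k in('parts_box','scriber'): print(n,k,np.percentile(H[M[n,k]],[5,25,50,75,95],axis=0).tolist())
```

```text
top parts_box [[12.0, 5.0, 74.0], [106.0, 15.25, 96.0], [107.0, 66.0, 112.0], [111.0, 202.0, 176.0], [128.0, 216.0, 194.0]]
top scriber [[8.0, 57.0, 60.0], [12.0, 218.0, 85.0], [14.0, 255.0, 156.0], [17.0, 255.0, 243.0], [110.0, 255.0, 255.0]]
side parts_box [[13.0, 11.5, 112.0], [109.0, 68.0, 114.0], [111.0, 74.0, 118.0], [112.0, 80.0, 149.0], [115.0, 111.0, 175.0]]
side scriber [[11.0, 69.2, 115.0], [12.0, 145.5, 165.0], [12.0, 158.0, 181.0], [12.0, 162.0, 188.0], [15.0, 163.0, 237.7]]
```

```bash
cat > m.py <<'E'
from fit import *
import pickle
D,M=pickle.load(open('d.pkl','rb')); N=('top','side'); ds=[D[n] for n in N]
def fill(m):
    c,_=cv2.findContours(m.astype(np.uint8),cv2.RETR_EXTERNAL,cv2.CHAIN_APPROX_NONE); c=max(c,key=len)
    o=np.zeros(m.shape,np.uint8); cv2.fillConvexPoly(o,cv2.convexHull(c),1); return o.astype(float)
dil=lambda m:cv2.dilate(m.astype(np.uint8),np.ones((5,5)))>0
B=[];O=[];S=[]
for n,d,sb in zip(N,ds,(120,45)):
    H=cv2.cvtColor(d['frame'],cv2.COLOR_RGB2HSV); h,s=H[...,0],H[...,1]
    B.append(fill((h>100)&(h<130)&(s>sb)&dil(M[n,'parts_box']))); O.append(fill((h<17)&(s>(200 if n=='top' else 130))&dil(M[n,'scriber'])))
    S.append(fill(M[n,'scriber_stand']))
Cb=corners(.14,.19,0,.06); p0=np.array([.495,.11,.15])
for s in ([0],[1],[0,1]): print('box',s,fit([ds[i] for i in s],[B[i] for i in s],Cb,p0))
print('box zfree',fit(ds,B,Cb,np.array([.495,.11,.15,0.])))
print('boxnet',fit(ds,[fill(M[n,'parts_box']|M[n,'cover']) for n in N],Cb,p0))
Cs=corners(.06,.06,0,.07)
print('stand',fit(ds[:1],S[:1],Cs,np.array([.37,.315,.15])),fit(ds,S,Cs,np.array([.37,.315,.15])))
Cg=np.array([[.009*np.cos(a),.009*np.sin(a),z] for a in np.arange(0,6.28,.4) for z in(.076,.136)])
for s in ([0],[1],[0,1]): print('grip',s,fit([ds[i] for i in s],[O[i] for i in s],Cg,np.array([.37,.315,0.])))
print('grip zfree',fit(ds,O,Cg,np.array([.37,.315,0.,0.])))
p=fit(ds,B,Cb,p0)[0]; img=[]
for d,(x0,y0) in zip(ds,((225,150),(215,140))):
    a=cv2.resize(d['frame'][y0:y0+125,x0:x0+155],None,fx=5,fy=5,interpolation=cv2.INTER_CUBIC); a=cv2.resize(a,(0,0),fx=.95,fy=.95) if 0 else a
    def dl(P,col,q=p):
        z=[((proj(d,x)-[x0,y0]+.5)*5).astype(int) for x in W(q,np.array(P))]; cv2.polylines(a,[np.array(z)],True,col,1)
    Q=((-1,-1),(-1,1),(1,1),(1,-1))
    dl([[i*.07,j*.095,.06] for i,j in Q],(255,255,0)); dl([[i*.052,j*.077,.06] for i,j in Q],(0,255,0)); dl([[-.057,.065,.06],[-.057,-.065,.06]],(255,0,0))
    img.append(a)
cv2.imwrite('pics/c1.png',img[0][:600,:,::-1]); cv2.imwrite('pics/c2.png',img[1][:600,:,::-1])
E
python3 m.py
```

```text
box [0] (array([0.5013, 0.1144, 0.3767]), np.float64(126.14901960784314))
box [1] (array([0.5019, 0.1194, 0.3657]), np.float64(317.05490196078426))
box [0, 1] (array([0.5013, 0.1157, 0.3734]), np.float64(491.65098039215684))
box zfree (array([ 0.5017,  0.1155,  0.3656, -0.0024]), np.float64(475.36862745098034))
boxnet (array([0.5009, 0.1159, 0.3717]), np.float64(297.99215686274505))
stand (array([0.3701, 0.3154, 0.5723]), np.float64(45.48235294117647)) (array([0.37  , 0.3154, 0.5619]), np.float64(135.8235294117647))
grip [0] (array([0.3698, 0.3134, 0.0081]), np.float64(35.654901960784315))
grip [1] (array([ 0.3697,  0.3203, -0.0089]), np.float64(47.674509803921566))
grip [0, 1] (array([ 0.3689,  0.3166, -0.0086]), np.float64(84.52941176470588))
grip zfree (array([ 0.369 ,  0.3168,  0.0045, -0.0023]), np.float64(83.27450980392156))
```

View pics/c1.png

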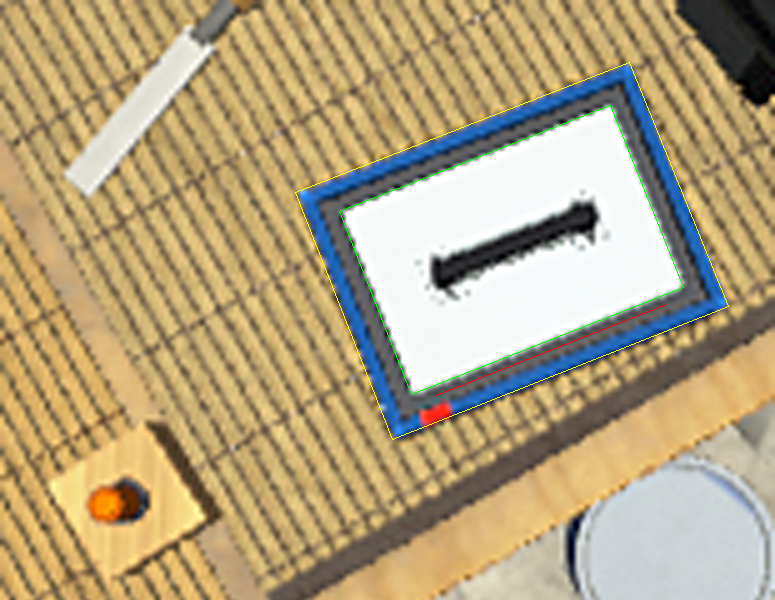

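View pics/c2.png

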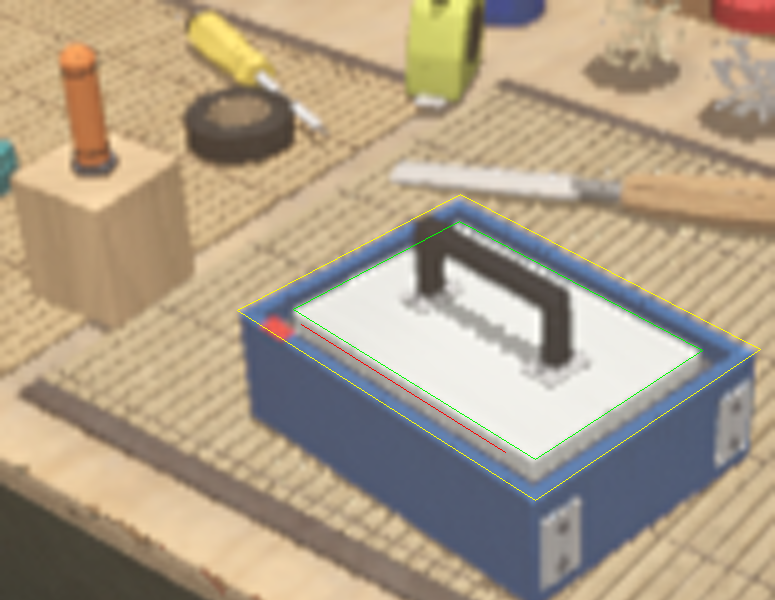

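```bash
cat > go.py <<'E'
import sys; from h import *
from scipy.spatial.transform import Rotation as Rn
np.set_printoptions(precision=4,suppress=True)
BOX=np.array([.501,.1152]); YAW=.373
def box(x,y): c,s=np.cos(YAW),np.sin(YAW); return BOX+[c*x-s*y,s*x+c*y]
def to(x,y,z,a=np.degrees(YAW)):
    s=bot.read_state(); R=np.array(s['tcp_rot']); p=np.array(s['position']); a=np.radians(a)
    Y=np.array([np.cos(a),np.sin(a),0]); Z=np.array([0,0,-1.]); T=np.c_[np.cross(Y,Z),Y,Z]
    print('t',s['time_s'],'p',p,'F',np.array(s['force']),'open',s['opening'],'q',np.array(s['joint_positions']))
    print('shift',R.T@(np.array([x,y,z])-p),'rot',Rn.from_matrix(R.T@T).as_rotvec(degrees=True))
E
python3 - <<'E'
from go import *
to(.3695,.3155,.21)
E
```

```text
t 1.9 p [0.181  0.5982 0.2395] F [-0.5583 -0.6259  0.0473] open 1.003583864722327 q [ 62.939   30.2241  82.0874   0.0013  67.6902 -10.2292]
shift [-0.2623 -0.216   0.0295] rot [-0.002  -0.0007 51.7964]
```

Careful with the scale: shifts go in shares of 0.75 m and turns go in shares of 60 degrees. That gives: -0.262 m / 0.75 = -0.3493, -0.216 m / 0.75 = -0.288, 51.8 degrees / 60 = 0.8633.

>>> play_rows([
  [[-0.044,-0.036,0.0053,0,0,0.1083],[-0.088,-0.072,0.0107,0,0,0.2167],[-0.132,-0.108,0.016,0,0,0.325],[-0.176,-0.144,0.02,0,0,0.4333],[-0.22,-0.18,0.0253,0,0,0.5417],[-0.264,-0.216,0.0293,0,0,0.65],[-0.308,-0.252,0.0347,0,0,0.7583],[-0.3493,-0.288,0.04,0,0,0.8633]],
], fingers=0.06)

```text
time_s: 2.57
position: [0.3663, 0.3205, 0.2105]
tcp_rot: [[-0.36, 0.933, 0.001], [0.933, 0.36, 0.001], [0.0, 0.001, -1.0]]
force: [0.9, -1.0, -0.1]
opening: 0.693
grasp_force: 0.0
```

Run:
```python
from go import *
from fit import *
to(.3695,.3155,.104)
for n in('top','side'):
    d=cap(n,n+'2.png')
s=bot.read_state(); print(s['position'])
```

```text
t 2.5667 p [0.3663 0.3205 0.2105] F [ 0.8666 -0.9925 -0.0849] open 0.6927964443211544 q [ 28.0041  22.0418 103.4299  -0.0012  54.4425   6.9345]
shift [-0.0058  0.001   0.1065] rot [ 0.0853 -0.0092 -0.301 ]
[0.3684 0.3176 0.21  ]
```

To row units: 0.106 m / 0.75 = 0.1413, 0.1 m / 0.75 = 0.1333.

>>> play_rows([
  [[0,0,0.02,0,0,0],[0,0,0.04,0,0,0],[0,0,0.06,0,0,0],[0,0,0.08,0,0,0],[0,0,0.1,0,0,0],[0,0,0.12,0,0,0],[0,0,0.1333,0,0,0],[0,0,0.1413,0,0,0]],
])

```text
time_s: 3.33
position: [0.3644, 0.3224, 0.1033]
tcp_rot: [[-0.366, 0.931, -0.001], [0.931, 0.366, -0.001], [0.0, -0.002, -1.0]]
force: [-0.5, 0.2, -0.2]
opening: 0.69
grasp_force: 0.0
```

Run:
```python
from go import *
d=cap('top'); e=cap('side')
to(.3695,.3155,.104)
a=[cv2.resize(f['frame'][y:y+90,x:x+100],None,fx=4,fy=4,interpolation=cv2.INTER_CUBIC) for f,x,y in((d,200,205),(e,185,110))]
cv2.imwrite('pics/g.png',np.hstack(a)[...,::-1])
```

```text
t 3.4333 p [0.3644 0.3223 0.1035] F [-1.0958 -0.4725  0.5021] open 0.6888398309146859 q [ 28.29    32.7268 108.5101   0.0123  38.8676   6.8518]
shift [-0.0081  0.0022 -0.0005] rot [-0.1047  0.0049  0.0572]
```

View pics/g.png

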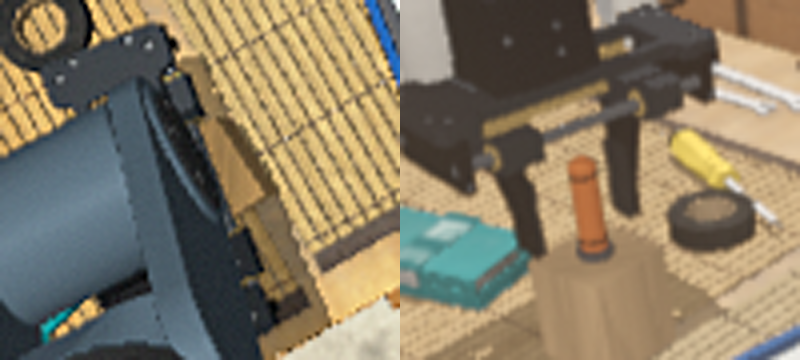

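The side crop shows the fingers straddling the orange grip. The measured pose is about 8 mm off along tool x, so I'll correct that before closing.

>>> play_rows([
  [[-0.0053,0.0013,0,0,0,0],[-0.0107,0.0027,0,0,0,0],[-0.0107,0.0027,0,0,0,0],[-0.0107,0.0027,0,0,0,0],[-0.0107,0.0027,0,0,0,0]],
])

```text
time_s: 3.85
position: [0.3703, 0.3152, 0.1048]
tcp_rot: [[-0.364, 0.931, 0.001], [0.931, 0.364, 0.0], [0.0, 0.001, -1.0]]
force: [0.4, -0.5, 0.7]
opening: 0.689
grasp_force: 0.0
```

Run:
```python
from go import *
to(.3695,.3155,.104)
```

```text
t 3.85 p [0.3703 0.3152 0.1048] F [ 0.3554 -0.5125  0.6989] open 0.6888337862889857 q [ 27.213   32.5452 108.6084   0.0043  38.7896   5.8684]
shift [ 0.0005 -0.0006  0.0008] rot [ 0.0562 -0.0085 -0.03  ]
```

Now I'll close.

>>> play_rows([
  [[0,0,0,0,0,0],[0,0,0,0,0,0],[0,0,0,0,0,0],[0,0,0,0,0,0],[0,0,0,0,0,0],[0,0,0,0,0,0],[0,0,0,0,0,0],[0,0,0,0,0,0]],
], fingers=0.0)

```text
time_s: 4.52
position: [0.37, 0.3153, 0.1043]
tcp_rot: [[-0.364, 0.931, 0.0], [0.931, 0.364, 0.0], [0.0, 0.0, -1.0]]
force: [0.6, -0.1, -1.0]
opening: 0.201
grasp_force: 30.0
```

Run:
```python
from go import *
to(.3695,.3155,.104)
s=bot.read_state(); print(s['grasp_force'],s['moment'])
```

```text
t 4.5167 p [0.37   0.3153 0.1043] F [ 0.5505 -0.1415 -1.0108] open 0.20123537898417537 q [ 27.2357  32.6022 108.6153  -0.0007  38.7682   5.8713]
shift [ 0.0004 -0.0004  0.0003] rot [ 0.0143 -0.001  -0.0064]
29.99998325779174 [-0.068   0.006  -0.0114]
```

To row units: -0.1 m / 0.75 = -0.1333, -0.09 m / 0.75 = -0.12.

>>> play_rows([
  [[0,0,-0.0107,0,0,0],[0,0,-0.0267,0,0,0],[0,0,-0.0467,0,0,0],[0,0,-0.0733,0,0,0],[0,0,-0.1,0,0,0],[0,0,-0.12,0,0,0],[0,0,-0.1333,0,0,0],[0,0,-0.1333,0,0,0]],
])

```text
time_s: 5.18
position: [0.371, 0.3159, 0.2068]
tcp_rot: [[-0.364, 0.931, 0.005], [0.931, 0.364, 0.002], [0.001, 0.005, -1.0]]
force: [0.1, 0.6, -0.1]
opening: 0.198
grasp_force: 30.0
```

Run:
```python
from go import *
print(box(-.057,.07),box(-.057,-.07))
to(*box(-.057,.07),.204)
```

```text
[0.4224 0.1596] [0.4734 0.0292]
t 5.1833 p [0.371  0.3159 0.2068] F [ 0.1425  0.6066 -0.0843] open 0.19834511769296567 q [ 27.2452  22.3393 103.7183   0.0024  53.6452   5.867 ]
shift [-0.1643 -0.0091  0.0027] rot [ 0.2954 -0.0324  0.0054]
```

To row units: -0.164 m / 0.75 = -0.2187, -0.07 m / 0.75 = -0.0933.

>>> play_rows([
  [[-0.02,-0.0013,0,0,0,0],[-0.0533,-0.0027,0,0,0,0],[-0.0933,-0.0053,0,0,0,0],[-0.1333,-0.008,0,0,0,0],[-0.1733,-0.0093,0,0,0,0],[-0.2,-0.0107,0,0,0,0],[-0.2133,-0.012,0.0013,0,0,0],[-0.2187,-0.012,0.0027,0,0,0]],
])

```text
time_s: 5.85
position: [0.4213, 0.158, 0.2019]
tcp_rot: [[-0.362, 0.932, -0.001], [0.932, 0.362, -0.0], [0.0, -0.001, -1.0]]
force: [-0.9, -0.2, -1.0]
opening: 0.201
grasp_force: 30.0
```

>>> play_rows([
  [[0,0,0,0,0,0],[0,0,0,0,0,0],[0,0,0,0,0,0]],
])

```text
time_s: 6.1
position: [0.4207, 0.1601, 0.2021]
tcp_rot: [[-0.365, 0.931, -0.001], [0.931, 0.365, 0.0], [0.001, -0.001, -1.0]]
force: [0.2, 0.4, 0.1]
opening: 0.2
grasp_force: 30.0
```

Run:
```python
from go import *
d=cap('top','t3.png'); e=cap('side','s3.png')
to(*box(-.057,.07),.204)
T=np.array(bot.read_state()['position'])
# scriber point expected
P=T-[0,0,.0943]
for n,f in(('top',d),('side',e)): print(n,'pt',proj(f,P),'griptop',proj(f,T+[0,0,.032]))
x,y=proj(e,P).astype(int)
c=e['frame'][y-70:y+60,x-65:x+95]; cv2.imwrite('pics/s3c.png',cv2.resize(c,None,fx=4.6,fy=4.6,interpolation=cv2.INTER_CUBIC)[...,::-1]); print(x-65,y-70)
```

```text
t 6.2 p [0.4208 0.1602 0.2022] F [ 0.5084 -0.366  -0.41  ] open 0.20030704411212516 q [  6.5564  20.2694 108.7087   0.0132  51.0355 -14.9132]
shift [-0.0011  0.0013 -0.0018] rot [-0.0105 -0.0134  0.09  ]
top pt [309.6433 229.5824] griptop [308.4532 228.2618]
side pt [270.8001 185.7672] griptop [265.2189 131.947 ]
205 115
```

View pics/s3c.png

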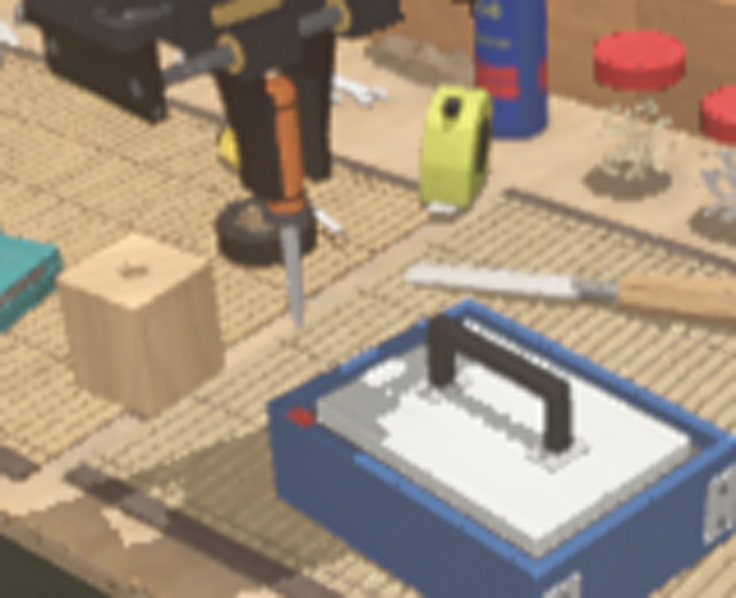

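The point shows at about (270.2, 186.1) in the side view and I predicted (270.8, 185.8), so the needle is straight and where I expected. I'll lower it.

To row units: 0.038 m / 0.75 = 0.0507, -0.001 m / 0.75 = -0.0013.

>>> play_rows([
  [[-0.0013,0.0013,0.008,0,0,0],[-0.0013,0.0013,0.016,0,0,0],[-0.0013,0.0013,0.024,0,0,0],[-0.0013,0.0013,0.032,0,0,0],[-0.0013,0.0013,0.04,0,0,0],[-0.0013,0.0013,0.0467,0,0,0],[-0.0013,0.0013,0.0507,0,0,0],[-0.0013,0.0013,0.0507,0,0,0]],
])

```text
time_s: 6.87
position: [0.4221, 0.1585, 0.1634]
tcp_rot: [[-0.364, 0.931, -0.002], [0.931, 0.364, -0.0], [0.0, -0.002, -1.0]]
force: [0.4, -0.6, -0.1]
opening: 0.196
grasp_force: 30.0
```

Run:
```python
from go import *
d=cap('top'); e=cap('side')
to(*box(-.057,.07),.1465)
T=np.array(bot.read_state()['position']); P=T-[0,0,.0943]; 
x,y=proj(e,P); print(x,y,P, proj(e,[*box(-.057,.07),.06]))
x,y=int(x),int(y)
c=e['frame'][y-40:y+40,x-40:x+60]; cv2.imwrite('pics/s4c.png',cv2.resize(c,None,fx=7,fy=7,interpolation=cv2.INTER_CUBIC)[...,::-1]); print(x-40,y-40)
```

```text
t 6.9667 p [0.4226 0.1586 0.1642] F [-0.3229  0.5031 -0.5704] open 0.19903893584628202 q [  6.3397  24.2429 110.7762  -0.0007  44.9927 -15.0234]
shift [0.001  0.0002 0.0177] rot [-0.0116 -0.0026 -0.0077]
273.2643369815046 200.32731924445284 [0.4226 0.1586 0.0699] [273.41   203.7333]
233 160
```

View pics/s4c.png

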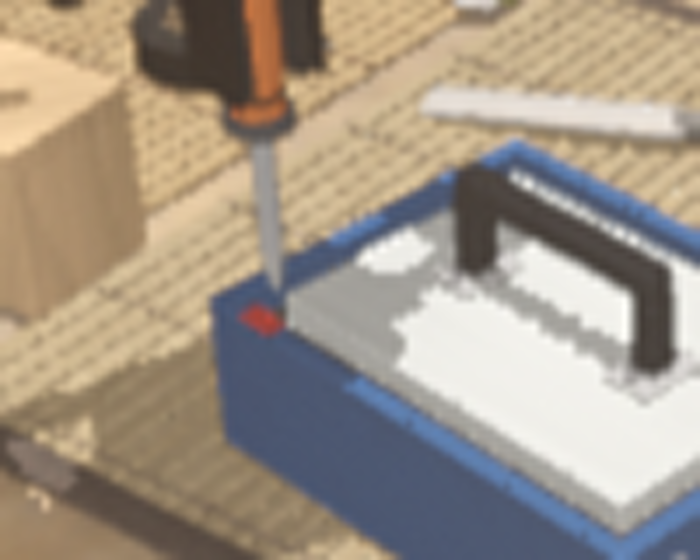

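The point at crop (277,290) is just above the joint, beside the red mark and the cover's front-left corner. I'll go down slowly.

To row units: 0.0175 m / 0.75 = 0.0233, 0.001 m / 0.75 = 0.0013.

>>> play_rows([
  [[0.0013,0,0.0027,0,0,0],[0.0013,0,0.0067,0,0,0],[0.0013,0,0.0107,0,0,0],[0.0013,0,0.0147,0,0,0],[0.0013,0,0.0187,0,0,0],[0.0013,0,0.0213,0,0,0],[0.0013,0,0.0233,0,0,0],[0.0013,0,0.0233,0,0,0]],
])

```text
time_s: 7.63
position: [0.422, 0.1595, 0.1464]
tcp_rot: [[-0.364, 0.931, -0.001], [0.931, 0.364, -0.0], [0.0, -0.001, -1.0]]
force: [-0.5, -0.6, -0.4]
opening: 0.2
grasp_force: 30.0
```

>>> play_rows([
  [[0,0,0,0,0,0],[0,0,0,0,0,0]],
])

```text
time_s: 7.8
position: [0.4223, 0.1596, 0.1468]
tcp_rot: [[-0.364, 0.931, 0.0], [0.931, 0.364, 0.0], [-0.0, 0.0, -1.0]]
force: [0.9, -0.8, -1.2]
opening: 0.199
grasp_force: 30.0
```

Run:
```python
from go import *
to(*box(-.057,-.068),.1465)
T=np.array(bot.read_state()['position'])[:2]-BOX; c,s=np.cos(YAW),np.sin(YAW); print(c*T[0]+s*T[1],-s*T[0]+c*T[1])
```

```text
t 7.8 p [0.4223 0.1596 0.1468] F [ 0.91   -0.7549 -1.2468] open 0.1985542756556179 q [  6.4724  26.1296 111.6715   0.0007  42.1896 -14.8974]
shift [-0.1381  0.0001  0.0003] rot [ 0.0091  0.002  -0.002 ]
-0.05711771551209072 0.0700526682028126
```

To row units: -0.028 m / 0.75 = -0.0373, -0.002 m / 0.75 = -0.0027.

>>> play_rows([
  [[-0.0027,0,0,0,0,0],[-0.0067,0,0,0,0,0],[-0.012,0,0,0,0,0],[-0.0173,0,0,0,0,0],[-0.0227,0,0,0,0,0],[-0.028,0,0,0,0,0],[-0.0333,0,0,0,0,0],[-0.0373,0,0,0,0,0]],
])

```text
time_s: 8.47
position: [0.4327, 0.133, 0.1468]
tcp_rot: [[-0.364, 0.931, 0.0], [0.931, 0.364, -0.0], [-0.0, 0.0, -1.0]]
force: [0.4, -0.8, -0.4]
opening: 0.198
grasp_force: 30.0
```

Run:
```python
from go import *
to(*box(-.057,-.068),.1465)
T=np.array(bot.read_state()['position'])[:2]-BOX; c,s=np.cos(YAW),np.sin(YAW); print(c*T[0]+s*T[1],-s*T[0]+c*T[1])
```

```text
t 8.4667 p [0.4327 0.133  0.1468] F [ 0.4218 -0.7588 -0.4206] open 0.19795304451368478 q [  2.8901  26.202  111.5051  -0.0057  42.2862 -18.4494]
shift [-0.1094  0.0002  0.0003] rot [ 0.0052  0.0058 -0.0276]
-0.05714297662861976 0.0414388364886369
```

To row units: -0.028 m / 0.75 = -0.0373, -0.025 m / 0.75 = -0.0333.

>>> play_rows([
  [[-0.0027,0,0,0,0,0],[-0.0067,0,0,0,0,0],[-0.012,0,0,0,0,0],[-0.0173,0,0,0,0,0],[-0.0227,0,0,0,0,0],[-0.028,0,0,0,0,0],[-0.0333,0,0,0,0,0],[-0.0373,0,0,0,0,0]],
])

```text
time_s: 9.13
position: [0.4429, 0.107, 0.1468]
tcp_rot: [[-0.364, 0.931, 0.0], [0.931, 0.364, -0.0], [-0.0, 0.0, -1.0]]
force: [-0.4, 0.6, -0.4]
opening: 0.203
grasp_force: 30.0
```

To row units: -0.028 m / 0.75 = -0.0373, -0.025 m / 0.75 = -0.0333.

>>> play_rows([
  [[-0.0027,0,0,0,0,0],[-0.0067,0,0,0,0,0],[-0.012,0,0,0,0,0],[-0.0173,0,0,0,0,0],[-0.0227,0,0,0,0,0],[-0.028,0,0,0,0,0],[-0.0333,0,0,0,0,0],[-0.0373,0,0,0,0,0]],
])

```text
time_s: 9.8
position: [0.4531, 0.0809, 0.1468]
tcp_rot: [[-0.364, 0.931, 0.0], [0.931, 0.364, -0.0], [-0.0, 0.0, -1.0]]
force: [0.6, 0.5, 0.2]
opening: 0.197
grasp_force: 30.0
```

Run:
```python
from go import *
to(*box(-.057,-.068),.1465)
T=np.array(bot.read_state()['position'])[:2]-BOX; c,s=np.cos(YAW),np.sin(YAW); print(c*T[0]+s*T[1],-s*T[0]+c*T[1])
```

```text
t 9.8 p [0.4531 0.0809 0.1468] F [0.6078 0.4761 0.155 ] open 0.19696575053231433 q [ -3.8334  26.6285 110.4703  -0.0042  42.8952 -25.1821]
shift [-0.0535  0.0002  0.0003] rot [ 0.0042  0.0051 -0.0196]
-0.05715364011522632 -0.014491944305223332
```

Everything is straight, with no contact force. I'll finish the trace.

To row units: -0.028 m / 0.75 = -0.0373, -0.025 m / 0.75 = -0.0333.

>>> play_rows([
  [[-0.0027,0,0,0,0,0],[-0.0067,0,0,0,0,0],[-0.012,0,0,0,0,0],[-0.0173,0,0,0,0,0],[-0.0227,0,0,0,0,0],[-0.028,0,0,0,0,0],[-0.0333,0,0,0,0,0],[-0.0373,0,0,0,0,0]],
])

```text
time_s: 10.47
position: [0.4633, 0.0548, 0.1468]
tcp_rot: [[-0.364, 0.931, 0.0], [0.931, 0.364, -0.0], [-0.0, 0.0, -1.0]]
force: [0.2, 0.5, -1.4]
opening: 0.197
grasp_force: 30.0
```

To row units: -0.025 m / 0.75 = -0.0333, -0.024 m / 0.75 = -0.032.

>>> play_rows([
  [[-0.0027,0,0,0,0,0],[-0.0067,0,0,0,0,0],[-0.012,0,0,0,0,0],[-0.0173,0,0,0,0,0],[-0.0227,0,0,0,0,0],[-0.028,0,0,0,0,0],[-0.032,0,0,0,0,0],[-0.0333,0,0,0,0,0]],
])

```text
time_s: 11.13
position: [0.4725, 0.0314, 0.1468]
tcp_rot: [[-0.364, 0.931, 0.0], [0.931, 0.364, -0.0], [-0.0, 0.0, -1.0]]
force: [0.0, 0.6, -1.3]
opening: 0.201
grasp_force: 30.0
```

>>> play_rows([
  [[0,0,0,0,0,0],[0,0,0,0,0,0],[0,0,0,0,0,0],[0,0,0,0,0,0]],
])

```text
time_s: 11.47
position: [0.472, 0.0322, 0.1468]
tcp_rot: [[-0.365, 0.931, -0.0], [0.931, 0.365, 0.0], [0.0, -0.0, -1.0]]
force: [0.0, -0.5, -0.9]
opening: 0.199
grasp_force: 30.0
```

To row units: -0.06 m / 0.75 = -0.08, -0.05 m / 0.75 = -0.0667.

>>> play_rows([
  [[0,0,-0.004,0,0,0],[0,0,-0.0093,0,0,0],[0,0,-0.0147,0,0,0],[0,0,-0.0213,0,0,0],[0,0,-0.032,0,0,0],[0,0,-0.048,0,0,0],[0,0,-0.0667,0,0,0],[0,0,-0.08,0,0,0]],
])

```text
time_s: 12.13
position: [0.4725, 0.032, 0.2084]
tcp_rot: [[-0.364, 0.931, 0.002], [0.931, 0.364, -0.0], [-0.001, 0.001, -1.0]]
force: [0.1, 0.0, -1.2]
opening: 0.2
grasp_force: 30.0
```

Run:
```python
from go import *
to(.3700,.3154,.207)
```

```text
t 12.1333 p [0.4725 0.032  0.2084] F [ 0.0986  0.006  -1.1827] open 0.20030177286010453 q [ -9.684   21.2958 105.3138   0.0038  53.3001 -31.0548]
shift [0.3013 0.0078 0.0012] rot [ 0.0789  0.044  -0.0028]
```

>>> play_rows([
  [[0.0133,0,0,0,0,0],[0.04,0.0013,0,0,0,0],[0.0733,0.0013,0,0,0,0],[0.1067,0.0027,0,0,0,0],[0.14,0.004,0,0,0,0],[0.1733,0.004,0,0,0,0],[0.2067,0.0053,0,0,0,0],[0.24,0.0067,0,0,0,0]],
])

```text
time_s: 12.8
position: [0.4097, 0.2029, 0.2066]
tcp_rot: [[-0.364, 0.931, -0.001], [0.931, 0.364, 0.0], [0.0, -0.001, -1.0]]
force: [-0.4, 0.2, -0.6]
opening: 0.196
grasp_force: 30.0
```

To row units: 0.121 m / 0.75 = 0.1613, 0.001 m / 0.75 = 0.0013.

>>> play_rows([
  [[0.0333,0,0,0,0,0],[0.0667,0.0013,0,0,0,0],[0.1,0.0027,0,0,0,0],[0.1267,0.004,0,0,0,0],[0.1467,0.004,0,0,0,0],[0.1573,0.004,0,0,0,0],[0.1613,0.004,0,0,0,0],[0.1613,0.004,0,0,0,0]],
])

```text
time_s: 13.47
position: [0.3692, 0.3155, 0.2066]
tcp_rot: [[-0.365, 0.931, -0.0], [0.931, 0.365, -0.0], [-0.0, -0.001, -1.0]]
force: [1.0, -0.8, -0.6]
opening: 0.199
grasp_force: 30.0
```

>>> play_rows([
  [[0,0,0,0,0,0],[0,0,0,0,0,0],[0,0,0,0,0,0]],
])

```text
time_s: 13.72
position: [0.3703, 0.3145, 0.2068]
tcp_rot: [[-0.363, 0.932, -0.0], [0.932, 0.363, -0.0], [-0.0, -0.0, -1.0]]
force: [0.0, -0.7, 0.1]
opening: 0.199
grasp_force: 30.0
```

Run:
```python
from go import *
to(.3700,.3154,.18)
```

```text
t 13.7167 p [0.3703 0.3145 0.2068] F [ 0.0446 -0.6947  0.0928] open 0.19900797834698675 q [ 27.1446  22.344  103.7185  -0.01    53.9457   5.86  ]
shift [0.0009 0.0001 0.0268] rot [-0.0074  0.0089 -0.0808]
```

To row units: 0.052 m / 0.75 = 0.0693, 0.001 m / 0.75 = 0.0013.

>>> play_rows([
  [[0.0013,0,0.0067,0,0,0],[0.0013,0,0.016,0,0,0],[0.0013,0,0.0267,0,0,0],[0.0013,0,0.0373,0,0,0],[0.0013,0,0.048,0,0,0],[0.0013,0,0.0587,0,0,0],[0.0013,0,0.0667,0,0,0],[0.0013,0,0.0693,0,0,0]],
])

```text
time_s: 14.38
position: [0.3689, 0.3158, 0.1534]
tcp_rot: [[-0.364, 0.931, -0.002], [0.931, 0.364, -0.001], [-0.0, -0.002, -1.0]]
force: [-0.5, -0.7, -1.1]
opening: 0.202
grasp_force: 30.0
```

Run:
```python
from go import *
to(.3700,.3154,.1045)
```

```text
t 14.3833 p [0.3689 0.3158 0.1534] F [-0.478  -0.6572 -1.131 ] open 0.20206542982190454 q [ 27.3541  27.4423 106.5591  -0.0022  46.1386   5.9864]
shift [-0.0008  0.001   0.0489] rot [-0.1391  0.0162 -0.0021]
```

Free so far. The point is about 1 cm into the hole, so I'll continue down.

>>> play_rows([
  [[-0.0007,0.0013,0.0093,0,0,0],[-0.0007,0.0013,0.0187,0,0,0],[-0.0007,0.0013,0.028,0,0,0],[-0.0007,0.0013,0.0373,0,0,0],[-0.0007,0.0013,0.0467,0,0,0],[-0.0007,0.0013,0.056,0,0,0],[-0.0007,0.0013,0.0613,0,0,0],[-0.0007,0.0013,0.064,0,0,0]],
])

```text
time_s: 15.05
position: [0.3703, 0.3159, 0.1059]
tcp_rot: [[-0.364, 0.931, -0.001], [0.931, 0.364, -0.001], [-0.0, -0.001, -1.0]]
force: [-0.7, 0.2, -0.9]
opening: 0.201
grasp_force: 30.0
```

>>> play_rows([
  [[0,0,0,0,0,0],[0,0,0,0,0,0],[0,0,0,0,0,0]],
])

```text
time_s: 15.3
position: [0.3709, 0.3162, 0.107]
tcp_rot: [[-0.364, 0.931, 0.001], [0.931, 0.364, 0.0], [0.0, 0.001, -1.0]]
force: [-0.7, -0.2, -0.9]
opening: 0.2
grasp_force: 30.0
```

Run:
```python
from go import *
to(.3700,.3154,.1045)
```

```text
t 15.3 p [0.3709 0.3162 0.107 ] F [-0.7197 -0.2029 -0.8513] open 0.1998542024709635 q [ 27.2858  32.3557 108.3627   0.0006  39.2453   5.9181]
shift [-0.0004 -0.0011  0.0025] rot [ 0.0361 -0.0041 -0.0041]
```

To row units: 0.0025 m / 0.75 = 0.0033, -0.001 m / 0.75 = -0.0013.

>>> play_rows([
  [[0,-0.0013,0.0013,0,0,0],[0,-0.0013,0.0027,0,0,0],[0,-0.0013,0.0033,0,0,0],[0,-0.0013,0.0033,0,0,0],[0,-0.0013,0.0033,0,0,0]],
])

```text
time_s: 15.72
position: [0.3698, 0.3157, 0.1043]
tcp_rot: [[-0.364, 0.931, 0.0], [0.931, 0.364, 0.0], [-0.0, 0.0, -1.0]]
force: [0.4, 0.1, -0.6]
opening: 0.202
grasp_force: 30.0
```

>>> play_rows([
  [[0,0,0,0,0,0],[0,0,0,0,0,0],[0,0,0,0,0,0],[0,0,0,0,0,0],[0,0,0,0,0,0],[0,0,0,0,0,0]],
], fingers=0.06)

```text
time_s: 16.22
position: [0.3697, 0.3157, 0.1043]
tcp_rot: [[-0.364, 0.931, -0.0], [0.931, 0.364, -0.0], [0.0, -0.0, -1.0]]
force: [0.5, 0.0, -0.0]
opening: 0.568
grasp_force: 0.0
```

To row units: -0.1 m / 0.75 = -0.1333, -0.09 m / 0.75 = -0.12.

>>> play_rows([
  [[0,0,-0.0107,0,0,0],[0,0,-0.0267,0,0,0],[0,0,-0.0467,0,0,0],[0,0,-0.0733,0,0,0],[0,0,-0.1,0,0,0],[0,0,-0.12,0,0,0],[0,0,-0.1333,0,0,0],[0,0,-0.1333,0,0,0]],
])

```text
time_s: 16.88
position: [0.371, 0.3165, 0.207]
tcp_rot: [[-0.364, 0.931, 0.005], [0.931, 0.364, 0.003], [0.001, 0.006, -1.0]]
force: [0.8, -0.7, 0.4]
opening: 0.69
grasp_force: 0.0
```

Run:
```python
from go import *
e=cap('side')
c=e['frame'][110:235,185:345]; cv2.imwrite('pics/s5.png',cv2.resize(c,None,fx=4.7,fy=4.7,interpolation=cv2.INTER_CUBIC)[...,::-1])
to(*box(0,0),.205)
```

```text
t 16.9333 p [0.3704 0.3161 0.2057] F [-0.6399  0.8256 -0.157 ] open 0.6896792168479882 q [ 27.3     22.4437 103.7728  -0.0012  53.5856   5.9289]
shift [-0.2347  0.0484  0.0008] rot [ 0.1969 -0.0195  0.0005]
```

View pics/s5.png

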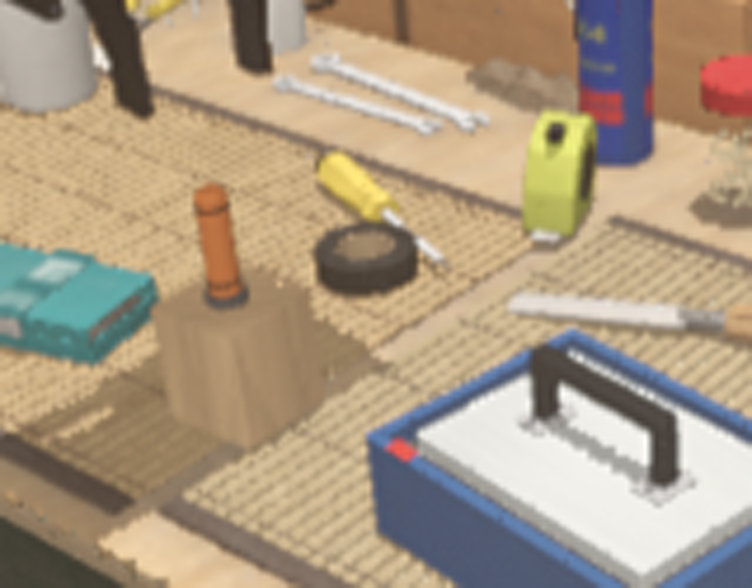

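The scriber stands upright at crop (222,240) with its collar on the block. Next I'll move over the handle, using the earlier picture pair to check the handle's place and height.

To row units: -0.235 m / 0.75 = -0.3133, 0.048 m / 0.75 = 0.064.

>>> play_rows([
  [[-0.02,0.004,0,0,0,0],[-0.06,0.012,0,0,0,0],[-0.1067,0.0227,0,0,0,0],[-0.1533,0.032,0,0,0,0],[-0.2,0.0413,0,0,0,0],[-0.2467,0.0507,0,0,0,0],[-0.2867,0.0587,0,0,0,0],[-0.3133,0.064,0,0,0,0]],
])

```text
time_s: 17.6
position: [0.5013, 0.1117, 0.2034]
tcp_rot: [[-0.362, 0.932, -0.001], [0.932, 0.362, -0.001], [-0.0, -0.001, -1.0]]
force: [-0.5, 0.1, 0.1]
opening: 0.688
grasp_force: 0.0
```

Run:
```python
from go import *; import pickle
D,M=pickle.load(open('d.pkl','rb'))
uv={}
for n in('top','side'):
    d=D[n]; g=cv2.cvtColor(d['frame'],cv2.COLOR_RGB2GRAY)
    hull=cv2.convexHull(np.argwhere(M[n,'cover']|M[n,'parts_box'])[:,::-1].astype(np.int32)); m=np.zeros(g.shape,np.uint8); cv2.fillConvexPoly(m,np.round(np.array([proj(d,[*box(i*.045,j*.07),z]) for z in(.06,.1) for i,j in((-1,-1),(-1,1),(1,1),(1,-1))])).astype(np.int32)[[0,1,2,3]] if n=='top' else hull,1)
    k=((g<75)&(m>0)).astype(np.uint8); nn,l,st,ce=cv2.connectedComponentsWithStats(k); i=1+st[1:,4].argmax(); k=l==i
    ys,xs=np.where(k); r=cv2.minAreaRect(np.c_[xs,ys].astype(np.float32)); print(n,k.sum(),r,'pred bar ends',proj(d,[*box(0,.045),.101]),proj(d,[*box(0,-.045),.101]),'seen x',xs.min(),xs.max(),'y',ys.min(),ys.max(), 'upper ends',(xs.min(),ys[xs<=xs.min()+1].min()),(xs.max(),ys[xs>=xs.max()-1].min()))
to(*box(0,0),.097)
```

```text
top 148 ((327.60333251953125, 198.7629852294922), (5.385062217712402, 34.338077545166016), 68.5522689819336) pred bar ends [310.8649 204.4571] [343.8148 191.496 ] seen x 312 343 y 191 207 upper ends (np.int64(312), np.int64(202)) (np.int64(343), np.int64(191))
side 137 ((312.904052734375, 198.17718505859375), (37.80955123901367, 11.980353355407715), 28.442928314208984) pred bar ends [298.7515 182.5784] [327.8585 198.2301] seen x 298 328 y 185 212 upper ends (np.int64(298), np.int64(185)) (np.int64(328), np.int64(199))
t 17.6 p [0.5013 0.1117 0.2034] F [-0.4689  0.0852  0.0851] open 0.6880736013296899 q [  0.0971  24.5982 100.1382  -0.0431  55.2935 -21.1252]
shift [0.0034 0.0011 0.1064] rot [-0.0406  0.0222 -0.1245]
```

The handle bar is where the model predicts in both views. I'll descend and then settle.

To row units: 0.108 m / 0.75 = 0.144, 0.094 m / 0.75 = 0.1253.

>>> play_rows([
  [[0.0027,0.0013,0.0133,0,0,0],[0.004,0.0013,0.0333,0,0,0],[0.004,0.0013,0.0573,0,0,0],[0.004,0.0013,0.0813,0,0,0],[0.004,0.0013,0.1053,0,0,0],[0.004,0.0013,0.1253,0,0,0],[0.004,0.0013,0.1387,0,0,0],[0.004,0.0013,0.144,0,0,0]],
])

```text
time_s: 18.27
position: [0.4978, 0.118, 0.0941]
tcp_rot: [[-0.365, 0.931, -0.005], [0.931, 0.365, 0.0], [0.002, -0.005, -1.0]]
force: [-0.8, -0.2, 0.0]
opening: 0.689
grasp_force: 0.0
```

>>> play_rows([
  [[0,0,0,0,0,0],[0,0,0,0,0,0],[0,0,0,0,0,0]],
])

```text
time_s: 18.52
position: [0.5004, 0.1177, 0.0969]
tcp_rot: [[-0.364, 0.931, 0.001], [0.931, 0.364, 0.0], [-0.0, 0.001, -1.0]]
force: [0.2, -1.1, -0.8]
opening: 0.687
grasp_force: 0.0
```

Run:
```python
from go import *
to(*box(0,0),.094)
```

```text
t 18.5167 p [0.5004 0.1177 0.0969] F [ 0.2154 -1.148  -0.7937] open 0.6874715251319486 q [  0.7605  34.6934 104.9326   0.002   40.2961 -20.6168]
shift [-0.0025 -0.0003  0.0029] rot [0.0734 0.0262 0.0044]
```

To row units: 0.003 m / 0.75 = 0.004, -0.002 m / 0.75 = -0.0027.

>>> play_rows([
  [[-0.0013,0,0.0013,0,0,0],[-0.0027,0,0.004,0,0,0],[-0.0027,0,0.004,0,0,0],[-0.0027,0,0.004,0,0,0]],
])

```text
time_s: 18.85
position: [0.5008, 0.1155, 0.0935]
tcp_rot: [[-0.364, 0.931, 0.0], [0.931, 0.364, 0.0], [-0.0, 0.0, -1.0]]
force: [0.3, -0.3, -0.7]
opening: 0.689
grasp_force: 0.0
```

>>> play_rows([
  [[0,0,0,0,0,0],[0,0,0,0,0,0],[0,0,0,0,0,0],[0,0,0,0,0,0],[0,0,0,0,0,0],[0,0,0,0,0,0],[0,0,0,0,0,0],[0,0,0,0,0,0]],
], fingers=0.0)

```text
time_s: 19.52
position: [0.5007, 0.1157, 0.0933]
tcp_rot: [[-0.364, 0.931, 0.0], [0.931, 0.364, 0.0], [-0.0, 0.0, -1.0]]
force: [0.5, 0.2, -1.2]
opening: 0.168
grasp_force: 0.4
```

>>> play_rows([
  [[0,0,0,0,0,0],[0,0,0,0,0,0],[0,0,0,0,0,0]],
])

```text
time_s: 19.77
position: [0.501, 0.1157, 0.0933]
tcp_rot: [[-0.364, 0.931, 0.001], [0.931, 0.364, 0.0], [-0.0, 0.001, -1.0]]
force: [0.3, -0.2, -0.4]
opening: 0.131
grasp_force: 30.0
```

To row units: -0.04 m / 0.75 = -0.0533, -0.034 m / 0.75 = -0.0453.

>>> play_rows([
  [[0,0,-0.0027,0,0,0],[0,0,-0.0067,0,0,0],[0,0,-0.012,0,0,0],[0,0,-0.0187,0,0,0],[0,0,-0.0267,0,0,0],[0,0,-0.036,0,0,0],[0,0,-0.0453,0,0,0],[0,0,-0.0533,0,0,0]],
])

```text
time_s: 20.43
position: [0.5008, 0.1156, 0.1343]
tcp_rot: [[-0.364, 0.931, 0.001], [0.931, 0.364, -0.0], [-0.0, 0.001, -1.0]]
force: [-0.3, -0.0, -2.7]
opening: 0.131
grasp_force: 30.0
```

To row units: -0.056 m / 0.75 = -0.0747, -0.052 m / 0.75 = -0.0693.

>>> play_rows([
  [[0,0,-0.0093,0,0,0],[0,0,-0.0187,0,0,0],[0,0,-0.0293,0,0,0],[0,0,-0.04,0,0,0],[0,0,-0.0507,0,0,0],[0,0,-0.0613,0,0,0],[0,0,-0.0693,0,0,0],[0,0,-0.0747,0,0,0]],
])

```text
time_s: 21.1
position: [0.501, 0.1156, 0.1903]
tcp_rot: [[-0.364, 0.931, 0.001], [0.931, 0.364, -0.0], [-0.0, 0.001, -1.0]]
force: [0.0, -0.5, -2.3]
opening: 0.136
grasp_force: 30.0
```

To row units: -0.004 m / 0.75 = -0.0053.

>>> play_rows([
  [[0,0,-0.0053,0,0,0],[0,0,-0.0053,0,0,0],[0,0,-0.0053,0,0,0],[0,0,-0.0053,0,0,0],[0,0,-0.0053,0,0,0],[0,0,-0.0053,0,0,0],[0,0,-0.0053,0,0,0],[0,0,-0.0053,0,0,0]],
])

```text
time_s: 21.77
position: [0.5005, 0.1156, 0.193]
tcp_rot: [[-0.364, 0.931, -0.0], [0.931, 0.364, 0.0], [0.0, -0.0, -1.0]]
force: [1.1, 0.5, -2.2]
opening: 0.131
grasp_force: 30.0
```

Run:
```python
from go import *
e=cap('side')
c=e['frame'][110:235,215:375]; cv2.imwrite('pics/s6.png',cv2.resize(c,None,fx=4.7,fy=4.7,interpolation=cv2.INTER_CUBIC)[...,::-1])
to(*box(0,0),.194)
s=bot.read_state(); print(s['grasp_force'],s['moment'],np.abs(s['qvel']).max())
```

```text
t 21.8167 p [0.5006 0.1156 0.1931] F [-0.1597  0.5767 -1.9575] open 0.13250078759789324 q [  0.5311  25.4836 100.7136   0.0005  53.8196 -20.8345]
shift [-0.0006  0.0002 -0.0009] rot [-0.0155 -0.0063 -0.006 ]
30.000005587935448 [-0.0595  0.0285  0.0227] 0.16009864487726794
```

View pics/s6.png

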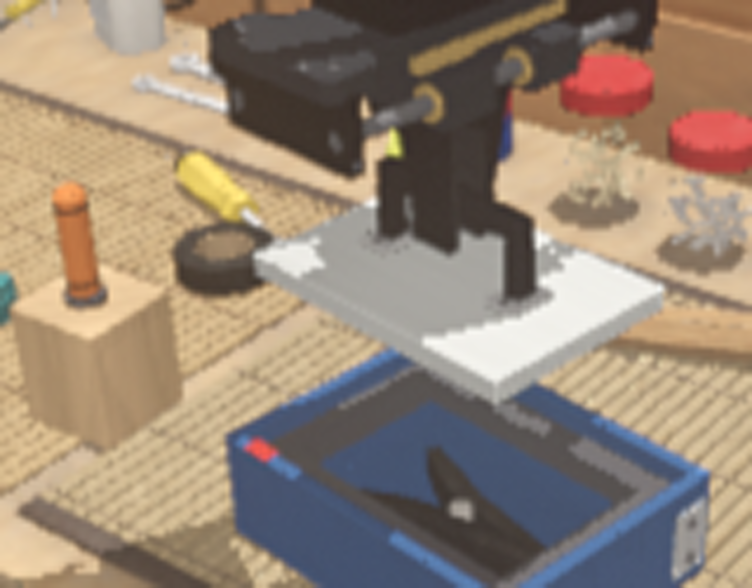

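The cover hangs level about 100 mm above its seat, and the scriber is upright in the stand at crop (80,240). I'll hand in.

```bash
python3 -c "
from rig import bot
print(bot.hand_in())"
```

```text
the job is handed in; nothing more can be done
None
```

I traced the joint from the red mark to the other end without measurable contact, stood the scriber back in its stand and let go. The job was handed in at about 22 s with the cover held level about 100 mm above its seat; the hand-in gave no verdict.

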